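Stockroom: pop the push-to-open drawer and put the brass padlock away

TASK

Press the yellow button on top of the drawer unit with the blue front so that its hidden drawer springs open. Then lay the brass padlock flat on the floor of that drawer and let go, leaving the drawer standing open.

Things in the scene. Friction and masses are not known exactly. Their poses are not given: they have to be found in the camera images.
- lock_unit_button_top (a point): Centre of the top of the yellow round button (34 mm wide, top 76 mm above the table), 14 mm proud of a fixed grey unit 180 deep x 150 wide x 62 high. Goes 8 mm straight down, about 4 N at the bottom; the latch frees at 5 mm; springs back. x points away from the drawer front, z up; yaw varies. Blue front: the right unit; its look-alike (black front, red button) is not. They may swap places.
- lock_unit_drawer (a joint): How far the blue-fronted drawer is out, in m: 0 = shut and latched (no handle, it cannot be pulled open), 0.115 = fully open. Once released, a spring drives it out along the unit's -x, roughly towards the robot, within about a second and holds it there.
- lock_unit_tray (a point): Point on the drawer floor (10 mm above the table), mid-way between its sides; moves with the drawer. x away from the blue front, y across, z up. Open, the exposed inside is 115 mm long: the front plate's inner face is 58 mm from this point on the -x side, the unit's body 57 mm on the +x side. 132 mm wide inside. Above the floor: sides 38 mm, front plate (8 mm thick) 48 mm, unit's top 52 mm.
- padlock_center (a point): Centre of the body of the loose brass padlock (gold-coloured, 0.12 to 0.24 kg) lying flat on the table, centre 10 mm up. Body 36 mm long (x), 40 wide (y), 20 high (z); the steel shackle reaches on along +x to 43 mm from this centre. Grip the body across its 40 mm width (y). A black padlock of the same shape lies elsewhere: not to be used. The two may swap places.

How it is judged:
By the outcome, as a careful person would: the job done as asked, in the order asked, and still so for the second after the job is handed in, with the robot touching nothing.
It also fails if it takes over 54 s, if anything falls off the work surface, if the arm or the gripper's body presses on something with over 40 N, if the wrist force passes 120 N, or if a joint passes its speed limit or range.

ROBOT

A 6-joint arm with a two-finger parallel gripper is mounted at the origin on the work surface. World frame = base frame: x ahead of the robot, y to its left, z up, the work surface at z = 0. Lengths are in mm, angles in rad, forces in N, time in s.
With the tool pointing down it reaches from about 350 to 975 mm from the base axis. Payload 7.1 kg.
Tool frame: the origin (TCP) lies midway between the tips of the shut fingers; the grasp point (between the pads) lies 19 mm behind it (ctrl.grip_point_offset is the distance from the TCP to the grasp point, in mm); z points along the fingers, y is the line along which they close (so a half turn about z gives the same grasp; the last joint's range is limited). The gripper opens to 88 mm and grips with 3 to 60 N. Pads are 20 mm wide; open, the fingers measure 115 mm over their backs; the gripper's body (75 mm by 178 mm) begins 61 mm behind the grasp point.
Start: joints at [-1.211, 0.423, 1.63, -0, 1.089, -0.019], TCP at [231.145, -580.669, 222.675] pointing down, gripper open.
Joint ranges: [-3, 3], [-0.9, 2.11], [0.09, 2.58], [-1.31, 4.45], [0.11, 2.69], [-2.54, 2.54]. Speed limits (rad/s): [2.39, 2.39, 3.01, 3.14, 3.14, 3.14].

INTERFACE

Orientations are given as a rotation vector (axis times angle).
In Python, from workcell import get_obs, optics, close_job, spotter, ctrl gives the robot as it stands. The module is installed in compiled form; this text tells all that it offers.
- The arm moves only by the tool move_arm, never from a script. Its argument "rows" is a list of rows, each a list of 5 numbers: the shift along the tool's x, y, z in cm, then the turn about the tool's z in degrees, then the opening in per cent of the stroke, from 0 (shut) to 100 (fully open). A call has 1 to 10 rows; each row shifts and turns the commanded pose from where the row before left it, along the tool's axes as they then stand; what a row does not reach is not made up. A row lasts 1/8 s, in which the tool goes at most 62.5 mm and 10.7 degrees, less where a joint would pass 70% of its speed; a pose out of reach is approached as far as the arm can. A call with a gripper value outside its range is refused whole. The fingers move at their own pace and stop on an object; the grip force is fixed at half the most. Time passes only in rows, so rows that do not move let the fingers close. It gives the time, the measured TCP pose, the force, the opening and the grip force at its end, in the units of the state.
- get_obs(): the state, without advancing time (a new reading comes with each control period).
- optics.get_image(name): name is "scene" or "side" or "wrist"; returns the picture (400x640x3 uint8, blue, green, red); there is no depth.
- optics.calibration(name): a dict with "camera_matrix" (3x3 intrinsics, pixels), "distortion" ([k1, k2, p1, p2, k3] as OpenCV has them; the pictures are not rectified), "xyz" and "orientation" of the camera in the world. Camera axes: x right, y down, z forward; pixel columns grow to the right and rows downward; lengths in mm; the calibration is good to about 2 mm. A picture is of the moment at which its call begins: read the wrist's pose just before it. calibration takes no time and is no camera call; for the wrist camera it gives the pose at the moment of the call.
- close_job(): hands the job in; it is judged then, once.
Trained networks look in the newest picture that a camera, given by its name, has taken for a name from the list of things; names that differ only in an ending like _2 or _b are one class to them, and where a whole thing is asked for, a point or a joint stands for the part that bears it (a point fixed in the world has none). Each returns a list of dicts, best first, with "conf" (0 to 1); they miss things now and then, are a little off and sometimes report something else, mostly with a low value. They report only what shows in the picture. A call takes as long as a camera call.
- spotter.find_in(camera, label): "point" ([column, row] in pixels, amid what is visible of it).
- spotter.regions_of(camera, label): "region" (400x640 bool, what is visible of it) and "point" ([column, row] in pixels, amid what is visible of it).
The state is a dict: "t": time; "qpos": joint angles; "qvel": joint speeds; "joint_torque": joint torques, N m; "ee_pos": TCP position; "orientation": TCP orientation; "ft_force": force on the tool from outside, world axes, zero at the start; "moment": the same for the moment, N m; "width": finger opening in mm; "grasp_force": force on a finger pad.
Only numpy, scipy, OpenCV 4.12 (cv2) and the standard library are available. Lean on these libraries where they do the work, as an engineer would, in place of code of your own. Each camera call takes 0.05 s, during which the arm holds its last target. There are 200 camera calls.

## Working session

There is one attempt and no reset: what is moved stays moved. The work goes in short steps, Python scripts to look and compute and a tool call to move; the robot and the scene stay as the last step left them, time stands still between calls to the robot, and variables do not carry over. Pictures are saved under pics/ and viewed, at most 10 in all, crops included, and the job is handed in when it is done.

Besides the shell and the picture viewer there is one more tool, called after "Emit:" as name([rows], argument=value, ...), one row to a line, values as JSON. move_arm: Moves the arm, as the interface text tells. Its arguments: {"type":"object","properties":{"rows":{"type":"array","items":{"type":"array","items":{"type":"number"}}}},"required":["rows"]}

```bash
mkdir -p pics; cat > h.py <<'E'
import numpy as np, cv2
from scipy.spatial.transform import Rotation as R
from workcell import get_obs, optics, close_job, spotter, ctrl
def cal(n):
    c=optics.calibration(n); o=np.array(c["orientation"],float)
    M=o if o.shape==(3,3) else R.from_rotvec(o).as_matrix()
    return np.array(c["camera_matrix"]),np.array(c["distortion"]),np.array(c["xyz"]),M
def px2w(n,pts,z,c=None):
    K,D,t,M=c or cal(n)
    u=cv2.undistortPoints(np.array(pts,float).reshape(-1,1,2),K,D).reshape(-1,2)
    d=np.c_[u,np.ones(len(u))]@M.T
    return t+d*((z-t[2])/d[:,2])[:,None]
def w2px(n,P,c=None):
    K,D,t,M=c or cal(n)
    return cv2.projectPoints((np.array(P,float).reshape(-1,3)-t)@M,np.eye(3)[0]*0,np.zeros(3),K,D)[0].reshape(-1,2)
E
python3 - <<'E'
from h import *
np.set_printoptions(precision=1,suppress=True)
o=get_obs();print(o["t"],o["ee_pos"],o["orientation"],ctrl.grip_point_offset)
for n in("scene","side"):
    im=optics.get_image(n);cv2.imwrite(f"pics/{n}0.png",im);print(n,cal(n)[2])
    for l,z in(("lock_unit_button_top",76),("padlock_center",10),("lock_unit_drawer",30)):
        for d in spotter.find_in(n,l)[:3]:print(l,d["conf"],d["point"],px2w(n,[d["point"]],z))
E
```

```text
0.0 [ 231.  -580.2  221.9] [-3.1 -0.6  0. ] 18.700000000000003
scene [ 981.4 -836.6  855.3]
lock_unit_button_top 0.58 [352.0, 241.5] [[ 668.7 -131.6   76. ]]
padlock_center 0.85 [241.4, 299.9] [[ 493.2 -374.    10. ]]
padlock_center 0.35 [289.7, 257.2] [[ 522.6 -200.4   10. ]]
lock_unit_drawer 0.44 [307.0, 225.3] [[512.8 -91.3  30. ]]
side [ 300.6 1047.6 1050.2]
lock_unit_button_top 0.58 [295.8, 181.9] [[ 651.3 -107.4   76. ]]
lock_unit_drawer 0.74 [338.1, 191.2] [[ 526.  -154.2   30. ]]
```

View pics/scene0.png

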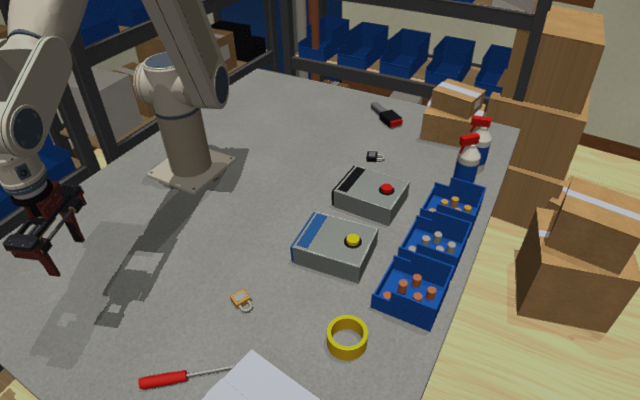

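View pics/side0.png

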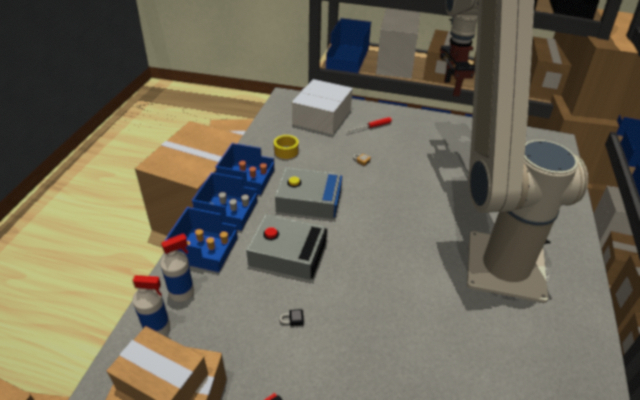

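The scene picture shows the blue-fronted unit with its yellow button at about (353,240), and the brass padlock at (240,298) with its shackle towards (246,308). In the side picture the button is at (294,181) and the padlock at (362,159).

```bash
python3 - <<'E'
from h import *
np.set_printoptions(precision=1,suppress=True)
for n,bx,px in(("scene",(353,240),(240,298)),("side",(294,181),(362,159))):
    im=cv2.imread(f"pics/{n}0.png");hsv=cv2.cvtColor(im,cv2.COLOR_BGR2HSV)
    def blob(lo,hi,c,r):
        m=cv2.inRange(hsv,lo,hi);b=np.zeros_like(m);cv2.circle(b,c,r,255,-1);m&=b
        ys,xs=np.nonzero(m);return np.c_[xs,ys],m
    p,_=blob((22,120,60),(35,255,255),bx,16);print(n,"btn",len(p),p.mean(0),px2w(n,[p.mean(0)],73))
    p,_=blob((8,90,60),(30,255,255),px,14);print("pad",len(p),p.mean(0),px2w(n,[p.mean(0)],14))
    p,m=blob((100,100,40),(125,255,255),(312,231) if n=="scene" else (332,188),30);q=cv2.boxPoints(cv2.minAreaRect(p.astype(np.float32)));print("blue",len(p),q,px2w(n,q,60))
    cx,cy=(295,262) if n=="scene" else (330,180)
    if n=="scene":
        a=cv2.resize(im[205:315,220:385],None,fx=4.8,fy=4.8,interpolation=cv2.INTER_CUBIC);cv2.imwrite("pics/crop0.png",a)
E
```

```text
scene btn 136 [352.5 239.4] [[ 665.4 -121.6   73. ]]
pad 158 [239.9 298.9] [[ 490.7 -375.4   14. ]]
blue 466 [[287.6 250.1]
 [315.2 208.8]
 [327.2 216.8]
 [299.6 258.1]] [[ 532.3 -219.9   60. ]
 [ 516.1  -49.7   60. ]
 [ 561.4  -63.4   60. ]
 [ 573.  -229.    60. ]]
side btn 85 [293.8 180.8] [[ 659.7 -114.4   73. ]]
pad 76 [362.8 160.3] [[ 484.2 -360.5   14. ]]
blue 330 [[319.3 212.7]
 [328.1 173.1]
 [343.1 176.5]
 [334.3 216.1]] [[ 550.4   -8.    60. ]
 [ 570.4 -198.1   60. ]
 [ 520.3 -194.6   60. ]
 [ 504.8   -6.1   60. ]]
```

View pics/crop0.png

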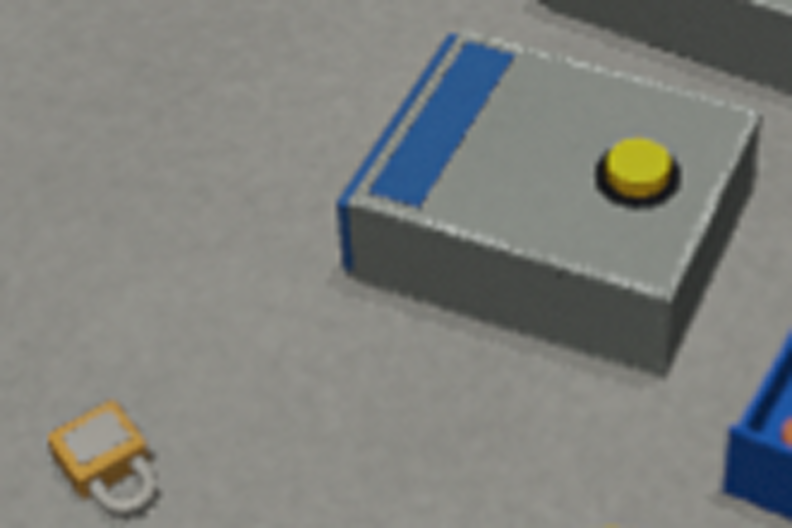

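```bash
cat >> h.py <<'E'
def plan(target,yaw=None):
    """shift (cm, tool axes) and turn(deg) to the TCP target; yaw = wanted world direction of tool y (mod pi)"""
    o=get_obs();M=R.from_rotvec(o["orientation"]).as_matrix()
    s=M.T@(np.array(target)-o["ee_pos"])/10
    y=M[:,1];ty=np.arctan2(y[1],y[0]);r={}
    print("shift cm",s.round(2),"tool y dir deg",np.degrees(ty).round(1),"x",M[:,0].round(2),"z",M[:,2].round(3))
    if yaw is not None:
        d=(yaw-ty+np.pi/2)%np.pi-np.pi/2; print("turn about tool z deg",-np.degrees(d).round(1), "q6",np.round(o["qpos"][5],2))
E
python3 - <<'E'
from h import *
np.set_printoptions(precision=1,suppress=True)
q=np.array([[450,38],[760,115],[668,297],[350,203]])/4.8+[220,205]
P=px2w("scene",q,62);print(P);print([np.linalg.norm(P[i]-P[i-1]) for i in range(4)])
K,D,t,M=cal("wrist");o=get_obs();T=R.from_rotvec(o["orientation"]).as_matrix()
print("wristcam in tool",T.T@(t-o["ee_pos"]),T.T@M);print(K)
a=np.array([[50,440],[118,403],[146,443],[80,480]])/4.8+[220,205]
print(px2w("scene",a,20))
plan([580,-240,330])
E
```

```text
[[ 522.4  -68.6   62. ]
 [ 704.4  -45.    62. ]
 [ 715.6 -188.2   62. ]
 [ 540.2 -206.9   62. ]]
[np.float64(139.45825187537244), np.float64(183.5416664161783), np.float64(143.63889634491946), np.float64(176.39681140328815)]
wristcam in tool [  76.5   -0.5 -162.1] [[-0.  -1.  -0.3]
 [ 1.  -0.  -0. ]
 [ 0.  -0.3  1. ]]
[[347.9   0.  320.9]
 [  0.  347.9 196.5]
 [  0.    0.    1. ]]
[[ 470.  -384.4   20. ]
 [ 486.2 -348.9   20. ]
 [ 513.5 -362.7   20. ]
 [ 498.  -396.9   20. ]]
shift cm [ 45.  -18.7 -10.7] tool y dir deg -68.3 x [ 0.9  0.4 -0. ] z [-0.  0. -1.]
```

Emit:
move_arm([
  [5, -2.1, -1.2, 0, 0],
  [5, -2.1, -1.2, 0, 0],
  [5, -2.1, -1.2, 0, 0],
  [5, -2.1, -1.2, 0, 0],
  [5, -2.1, -1.2, 0, 0],
  [5, -2.1, -1.2, 0, 0],
  [5, -2.1, -1.2, 0, 0],
  [5, -2.1, -1.2, 0, 0],
  [4, -2, -1.2, 0, 0],
  [0, 0, 0, 0, 0],
])

```text
t: 1.65
ee_pos: [572.5, -241.2, 331.6]
orientation: [3.083, 0.597, 0.003]
ft_force: [-0.5, -0.1, -0.5]
width: 0.6
grasp_force: 0.0
```

```bash
python3 - <<'E'
from h import *
np.set_printoptions(precision=1,suppress=True)
o=get_obs();print(o["t"],o["ee_pos"],o["width"])
c=cal("wrist");im=optics.get_image("wrist");cv2.imwrite("pics/w1.png",im)
for l,z in(("lock_unit_button_top",76),("padlock_center",20),("lock_unit_drawer",30)):
    for d in spotter.find_in("wrist",l)[:3]:print(l,d["conf"],d["point"],px2w("wrist",[d["point"]],z,c))
hsv=cv2.cvtColor(im,cv2.COLOR_BGR2HSV);m=cv2.inRange(hsv,(22,120,60),(35,255,255))
n,_,s,ce=cv2.connectedComponentsWithStats(m)
for i in range(1,n):
    if s[i,4]>60:print("yellow",s[i],ce[i],px2w("wrist",[ce[i]],74,c))
E
```

```text
1.65 [ 572.5 -241.2  331.6] 0.6124403720810733
lock_unit_button_top 0.72 [248.0, 43.9] [[ 662.7 -117.3   76. ]]
lock_unit_drawer 0.97 [227.6, 162.1] [[ 514.8 -128.    30. ]]
yellow [ 421    2   85   82 3388] [466.6  42.4] [[ 754.5 -341.7   74. ]]
yellow [233  29  32  33 821] [248.5  45.3] [[ 661.6 -117.8   74. ]]
```

View pics/w1.png

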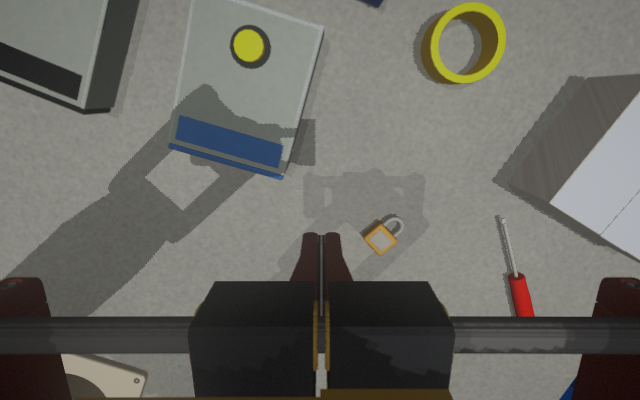

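The wrist picture shows the yellow button at (248,45), the blue top edge from (170,145) to (283,176), and the padlock body at (381,237) with its shackle to the upper right at about (397,225).

```bash
python3 - <<'E'
from h import *
np.set_printoptions(precision=1,suppress=True)
im=cv2.imread("pics/w1.png");hsv=cv2.cvtColor(im,cv2.COLOR_BGR2HSV)
p=px2w("wrist",[(170,145),(283,176),(322,28),(290,163)],62);print(p)
for a,b in((0,1),(3,2)):d=p[b]-p[a];print(np.degrees(np.arctan2(d[1],d[0])))
m=cv2.inRange(hsv,(8,60,60),(30,255,255))[205:265,350:410]
ys,xs=np.nonzero(m);print(len(xs));r=cv2.minAreaRect(np.c_[xs+350,ys+205].astype(np.float32));q=cv2.boxPoints(r)
w=px2w("wrist",q,20);print(q,w,w.mean(0))
for i in range(4):d=w[i]-w[i-1];print(np.linalg.norm(d),np.degrees(np.arctan2(d[1],d[0])))
print(px2w("wrist",[(381,237),(397,225)],16))
plan([662,-117.5,105],np.radians(65))
E
```

```text
[[ 514.9  -64.    62. ]
 [ 529.4 -207.    62. ]
 [ 706.3 -189.9   62. ]
 [ 548.3 -209.5   62. ]]
-84.22033438915592
7.045111669039817
463
[[360.  235.5]
 [378.7 218.4]
 [398.5 240.1]
 [379.7 257.2]] [[ 476.1 -341.2   20. ]
 [ 510.4 -355.7   20. ]
 [ 490.1 -396.6   20. ]
 [ 454.8 -382.4   20. ]] [ 482.9 -369.    20. ]
46.34424769672019 62.77271267039504
37.29544662995974 -23.03204572680354
45.593708898402454 -116.34647353643129
38.05624458632526 158.0258582558078
[[ 483.9 -372.    16. ]
 [ 509.8 -385.9   16. ]]
shift cm [13.3 -8.3 22.5] tool y dir deg -68.4 x [ 0.9  0.4 -0. ] z [-0.  0. -1.]
turn about tool z deg 46.6 q6 0.77
```

Emit:
move_arm([
  [4.4, -2.8, 2, 0, 0],
  [4.4, -2.8, 2, 0, 0],
  [4.5, -2.7, 2, 0, 0],
  [0, 0, 5.5, 0, 0],
  [0, 0, 5.5, 0, 0],
  [0, 0, 5.5, 0, 0],
  [0, 0, 0, 0, 0],
])

```text
t: 2.72
ee_pos: [659.1, -117.6, 101.0]
orientation: [-3.082, -0.588, 0.015]
ft_force: [-0.2, -0.1, 0.7]
width: 0.6
grasp_force: 0.0
```

```bash
python3 - <<'E'
from h import *
np.set_printoptions(precision=1,suppress=True)
c=cal("wrist");im=optics.get_image("wrist")
hsv=cv2.cvtColor(im,cv2.COLOR_BGR2HSV);m=cv2.inRange(hsv,(22,120,60),(35,255,255))
n,_,s,ce=cv2.connectedComponentsWithStats(m)
for i in range(1,n):
    if s[i,4]>60:print("yellow",s[i],ce[i],px2w("wrist",[ce[i]],76,c))
plan([662,-117.5,69])
E
```

```text
yellow [ 599  134   41  107 2970] [623.3 189.4] [[ 743.7 -262.3   76. ]]
yellow [ 295  194   59   59 2105] [324.9 218.2] [[ 667.3 -115.9   76. ]]
shift cm [ 0.1 -0.   3.5] tool y dir deg -68.4 x [ 0.9  0.4 -0. ] z [-0.  0. -1.]
```

Emit:
move_arm([
  [0.2, 0, 1.5, 0, 0],
  [0, 0, 1.2, 0, 0],
  [0, 0, 0.8, 0, 0],
  [0, 0, 0, 0, 0],
  [0, 0, 0, 0, 0],
])

```text
t: 3.4
ee_pos: [665.5, -116.4, 71.3]
orientation: [3.085, 0.591, 0.001]
ft_force: [-0.2, -0.8, 2.3]
width: 0.7
grasp_force: 1.3
```

```bash
python3 - <<'E'
from h import *
c=cal("wrist");im=optics.get_image("scene")
hsv=cv2.cvtColor(im,cv2.COLOR_BGR2HSV);m=cv2.inRange(hsv,(100,100,40),(125,255,255))[200:270,240:335]
ys,xs=np.nonzero(m);print(len(xs),xs.min()+240,xs.max()+240,ys.min()+200,ys.max()+200);print(get_obs()["ee_pos"])
E
```

```text
762 271 326 207 254
[ 665.51857323 -116.35996023   71.2706103 ]
```

Emit:
move_arm([
  [0, 0, 0.2, 0, 0],
  [0, 0, 0, 0, 0],
  [0, 0, -3, 0, 0],
  [0, 0, -5, 0, 30],
  [0, 0, -5, 0, 80],
])

```text
t: 4.08
ee_pos: [664.3, -115.8, 199.0]
orientation: [-3.084, -0.591, 0.003]
ft_force: [0.9, 0.5, 0.5]
width: 17.2
grasp_force: 0.0
```

```bash
python3 - <<'E'
from h import *
im=optics.get_image("scene")
hsv=cv2.cvtColor(im,cv2.COLOR_BGR2HSV);m=cv2.inRange(hsv,(100,100,40),(125,255,255))[200:270,220:335]
ys,xs=np.nonzero(m);print(len(xs),xs.min()+220,xs.max()+220,ys.min()+200,ys.max()+200)
plan([460,-362,200],np.radians(65))
E
```

```text
778 252 326 202 248
shift cm [-28.42  15.11   0.55] tool y dir deg -68.3 x [0.93 0.37 0.01] z [ 0.008 -0.001 -1.   ]
turn about tool z deg 46.7 q6 1.0
```

Emit:
move_arm([
  [-4.7, 2.5, 0, 0, 80],
  [-4.7, 2.5, 0, 0, 80],
  [-4.7, 2.5, 0, 0, 80],
  [-4.7, 2.5, 0, 0, 80],
  [-4.8, 2.5, 0, 0, 80],
  [-4.8, 2.6, 0.5, 10, 80],
  [0, 0, 0, 10, 80],
  [0, 0, 0, 10, 80],
  [0, 0, 0, 10, 80],
  [0, 0, 0, 6.7, 80],
])

```text
t: 5.38
ee_pos: [456.7, -361.1, 193.0]
orientation: [-3.065, 0.687, 0.002]
ft_force: [-0.5, 0.3, -0.6]
width: 70.2
grasp_force: 0.0
```

Emit:
move_arm([
  [0, 0, 0, 0, 80],
  [0, 0, 0, 0, 80],
])

```text
t: 5.62
ee_pos: [457.0, -361.3, 193.3]
orientation: [-3.068, 0.676, 0.001]
ft_force: [-0.3, 0.7, -0.0]
width: 70.2
grasp_force: 0.0
```

```bash
python3 - <<'E'
from h import *
np.set_printoptions(precision=1,suppress=True)
c=cal("wrist");im=optics.get_image("wrist");cv2.imwrite("pics/w2.png",im)
for d in spotter.regions_of("wrist","padlock_center")[:2]:print(d["conf"],d["point"],d["region"].sum(),px2w("wrist",[d["point"]],15,c))
plan([484,-371,40],np.radians(65))
E
```

```text
0.81 [318.6, 135.8] 2069 [[ 491.6 -375.1   15. ]]
shift cm [ 2.9 -0.3 15.3] tool y dir deg -114.9 x [ 0.9 -0.4 -0. ] z [-0.  0. -1.]
turn about tool z deg 0.1 q6 1.32
```

View pics/w2.png

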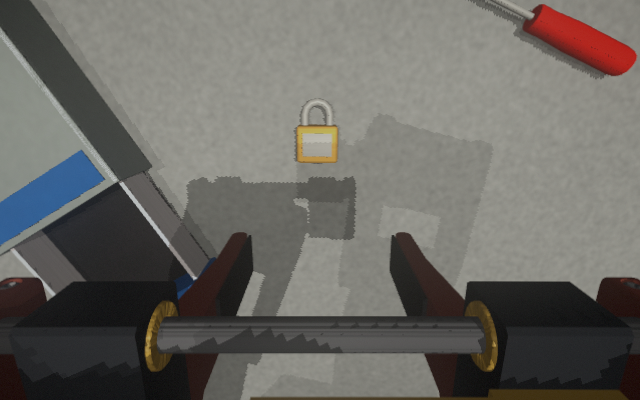

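The wrist picture shows the padlock square to the fingers, with its body top about (296..338, 125..163) and the shackle pointing up and away. At the left the drawer is open.

```bash
python3 - <<'E'
from h import *
np.set_printoptions(precision=1,suppress=True)
q=[(297,125),(337,125),(338,163),(296,163)]
w=px2w("wrist",q,20);print(w,w.mean(0))
d=w[0]-w[3];print(np.linalg.norm(d),np.linalg.norm(w[1]-w[0]),np.degrees(np.arctan2(d[1],d[0])))
plan([*w.mean(0)[:2],3])
E
```

```text
[[ 510.  -361.3   20. ]
 [ 494.  -395.6   20. ]
 [ 460.3 -381.5   20. ]
 [ 477.6 -344.3   20. ]] [ 485.5 -370.7   20. ]
36.553846147458906 37.91453018806177 -27.62650802087557
shift cm [ 3.  -0.3 19.1] tool y dir deg -114.9 x [ 0.9 -0.4 -0. ] z [-0.  0. -1.]
```

Emit:
move_arm([
  [3, -0.3, 4, 0, 80],
  [0, 0, 5.5, 0, 80],
  [0, 0, 5, 0, 80],
  [0, 0, 3, 0, 80],
  [0, 0, 1.3, 0, 80],
  [0, 0, 0, 0, 80],
  [0, 0, 0, 0, 0],
  [0, 0, 0, 0, 0],
  [0, 0, 0, 0, 0],
  [0, 0, 0, 0, 0],
])

```text
t: 6.98
ee_pos: [486.0, -371.7, 6.5]
orientation: [3.067, -0.68, 0.002]
ft_force: [-1.2, 1.4, 6.5]
width: 39.7
grasp_force: 30.0
```

Emit:
move_arm([
  [0, 0, 0, 0, 0],
  [0, 0, 0, 0, 0],
])

```text
t: 7.22
ee_pos: [486.0, -371.7, 6.5]
orientation: [3.067, -0.68, 0.001]
ft_force: [-0.3, 1.2, 6.1]
width: 39.5
grasp_force: 30.0
```

Emit:
move_arm([
  [0, 0, -3, 0, 0],
  [0, 0, -5, 0, 0],
  [0, 0, -5, 0, 0],
  [0, 0, -5, -10.5, 0],
  [0, 0, 0, -10.5, 0],
  [0, 0, 0, -10.5, 0],
  [0, 0, 0, 0, 0],
])

```text
t: 8.1
ee_pos: [485.3, -371.3, 185.5]
orientation: [-3.136, -0.176, 0.001]
ft_force: [0.4, 0.4, -1.7]
width: 39.8
grasp_force: 30.0
```

```bash
python3 - <<'E'
from h import *
plan([420,-150,220],np.radians(96.5)); o=get_obs();print(o["width"],o["ee_pos"],o["ft_force"])
E
```

```text
shift cm [ -4.02 -22.72  -3.44] tool y dir deg -83.6 x [ 0.99  0.11 -0.  ] z [-0.  0. -1.]
turn about tool z deg -0.1 q6 0.79
39.803779609519424 [ 485.28109799 -371.31045923  185.51577463] [ 0.44255971  0.44681584 -1.70461681]
```

Emit:
move_arm([
  [-0.8, -4.5, -0.7, 0, 0],
  [-0.8, -4.5, -0.7, 0, 0],
  [-0.8, -4.5, -0.7, 0, 0],
  [-0.8, -4.5, -0.7, 0, 0],
  [-0.8, -4.7, -0.6, 0, 0],
  [0, 0, 0, 0, 0],
  [0, 0, 0, 0, 0],
])

```text
t: 8.98
ee_pos: [420.6, -150.8, 219.8]
orientation: [3.136, 0.176, 0.001]
ft_force: [-0.3, 0.1, -0.7]
width: 39.6
grasp_force: 30.0
```

```bash
python3 - <<'E'
from h import *
np.set_printoptions(precision=1,suppress=True)
c=cal("wrist");im=optics.get_image("wrist");cv2.imwrite("pics/w3.png",im)
for l in("lock_unit_tray","lock_unit_drawer"):
  for d in spotter.find_in("wrist",l)[:2]:print(l,d["conf"],d["point"],px2w("wrist",[d["point"]],10,c))
e=np.array([np.cos(np.radians(6.5)),np.sin(np.radians(6.5)),0]);f=np.array([-e[1],e[0],0]);B=np.array([530,-134.5,0])
for n,p in(("tray",B-57*e+[0,0,10]),("bodyL",B+75*f+[0,0,62]),("bodyR",B-75*f+[0,0,62])):print(n,p,w2px("wrist",[p],c))
plan([420,-150,220])
E
```

```text
lock_unit_tray 0.56 [308.8, 117.7] [[ 471.4 -131.9   10. ]]
lock_unit_drawer 0.73 [312.7, 119.8] [[ 469.7 -136.2   10. ]]
tray [ 473.4 -141.    10. ] [[317.6 116.7]]
bodyL [521.5 -60.   62. ] [[228.8  52.2]]
bodyR [ 538.5 -209.    62. ] [[404.7  51.8]]
shift cm [-0.  -0.1 -0.1] tool y dir deg -83.6 x [ 1.   0.1 -0. ] z [-0. -0. -1.]
```

View pics/w3.png

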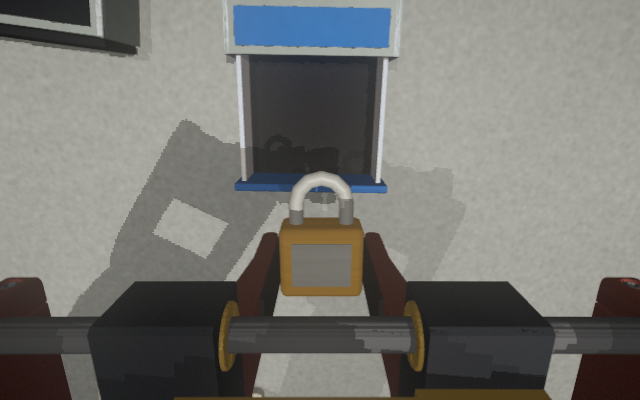

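The wrist picture shows the drawer open, with its inside between about (250,57) and (375,180) and the blue plate at row 185. The padlock is held square at (321,257) and lined up with it.

Emit:
move_arm([
  [2.1, -0.4, 0, 0, 0],
  [2, -0.35, 0, 0, 0],
  [0, 0, 5, 0, 0],
  [0, 0, 5, 0, 0],
  [0, 0, 5, 0, 0],
  [0, 0, 2, 0, 0],
  [0, 0, 0, 0, 0],
])

```text
t: 10.0
ee_pos: [460.1, -137.9, 47.8]
orientation: [-3.135, -0.179, 0.005]
ft_force: [0.6, -0.1, -1.9]
width: 39.6
grasp_force: 30.0
```

```bash
python3 - <<'E'
from h import *
c=optics.get_image("scene");cv2.imwrite("pics/s4.png",cv2.resize(c[190:310,210:380],None,fx=4.7,fy=4.7,interpolation=cv2.INTER_CUBIC))
plan([460,-138,17])
E
```

```text
shift cm [-0.07 -0.03  3.2 ] tool y dir deg -83.5 x [ 0.99  0.11 -0.  ] z [-0.001  0.    -1.   ]
```

View pics/s4.png

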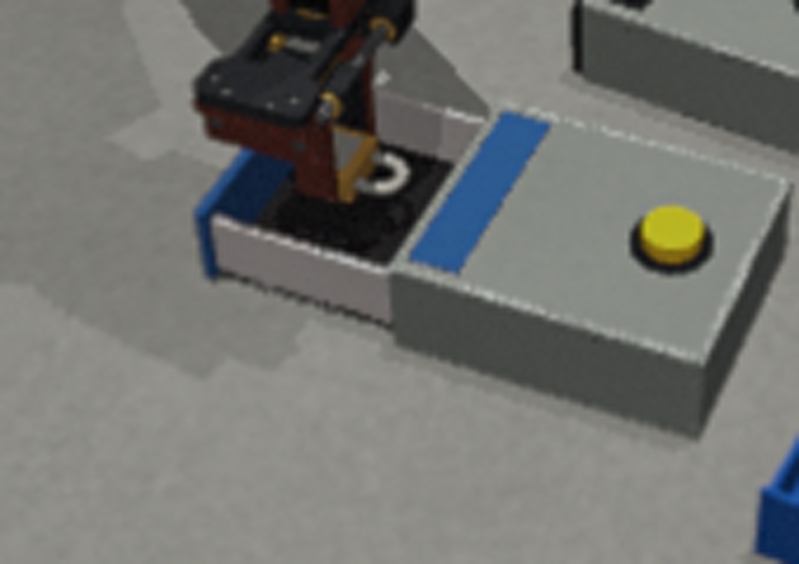

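The scene crop shows the padlock inside the drawer outline at about (365,170), clear of the plate and the sides. I'll lower it.

Emit:
move_arm([
  [0, 0, 1.5, 0, 0],
  [0, 0, 1, 0, 0],
  [0, 0, 0.4, 0, 0],
  [0, 0, 0.2, 0, 0],
  [0, 0, 0, 0, 0],
])

```text
t: 10.68
ee_pos: [460.1, -138.5, 18.7]
orientation: [3.136, 0.178, 0.0]
ft_force: [0.1, 0.1, -2.0]
width: 39.6
grasp_force: 30.0
```

Emit:
move_arm([
  [0, 0, 0.15, 0, 0],
  [0, 0, 0, 0, 0],
])

```text
t: 10.92
ee_pos: [460.1, -138.5, 17.3]
orientation: [3.136, 0.178, 0.0]
ft_force: [0.1, 0.2, -0.9]
width: 39.9
grasp_force: 30.0
```

Emit:
move_arm([
  [0, 0, 0.07, 0, 0],
  [0, 0, 0, 0, 65],
  [0, 0, 0, 0, 65],
  [0, 0, 0, 0, 65],
  [0, 0, 0, 0, 65],
  [0, 0, -3, 0, 65],
  [0, 0, -5, 0, 65],
  [0, 0, -5, 0, 65],
  [-3, 0, -5, 0, 65],
  [0, 0, 0, 0, 65],
])

```text
t: 12.18
ee_pos: [430.9, -142.5, 199.8]
orientation: [3.134, 0.177, 0.009]
ft_force: [0.4, 0.0, 0.6]
width: 57.3
grasp_force: 0.0
```

```bash
python3 - <<'E'
from h import *
o=get_obs();print(o["width"],o["ee_pos"],o["ft_force"])
c=optics.get_image("wrist");cv2.imwrite("pics/w5.png",c)
E
```

```text
57.33312128582007 [ 430.8715056  -142.46255273  199.81691798] [0.44521553 0.02119229 0.55887055]
```

View pics/w5.png

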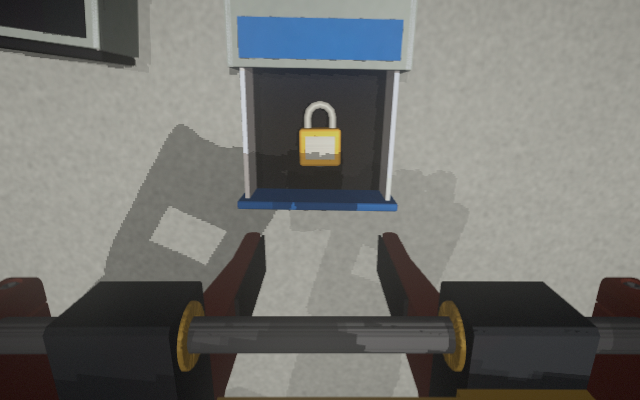

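The wrist picture shows the padlock lying flat at (320,147) inside the open drawer, with the gripper clear.

```bash
python3 -c "
from h import *
print(close_job())"
```

```text
the job is handed in; nothing more can be done
None
```

I pressed the yellow button, the blue-fronted drawer opened, and the brass padlock now lies flat on its floor, released, with the drawer open; the job was handed in at about 12 s, but no verdict came back.

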